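Isolate and vent the pump tester through its lever guard

TASK

Make the pump tester safe: reach down through the windows of the yellow guard and press the blue supply lever fully down first, then the red vent lever fully down, and leave both down. Press only, do not touch the yellow guard, and leave the other things on the bench where they are.

Things in the scene. Friction and masses are not known exactly. Their poses are not given: they have to be found in the camera images.
- guard: Yellow sheet-steel guard box fixed on the bench, 180 (x) x 250 (y) x 150 mm high, closed on all sides, with two windows in its flat level top side by side in y, 110 mm between their centres and a 30 mm bar between them; the bars round the windows are 25 mm wide at the front (-x) and 30 mm at the sides. Origin: centre of its underside on the bench; x points away from the robot at yaw 0, y to the left, z up. It must not be touched. Nothing stands above its top.
- window_left (a point): Centre of the left window (guard's +y side) in the plane of the guard's top face. The opening is 80 mm x 80 mm, edges along the guard's x and y, through a 5 mm plate. Axes as the guard's.
- window_right (a point): Centre of the right window (guard's -y side) in the plane of the guard's top face. The opening is 80 mm x 80 mm, edges along the guard's x and y, through a 5 mm plate. Axes as the guard's.
- blue_pad (a point): Centre of the top face of the blue lever's square press pad (38 x 38 mm, 12 mm thick, blue plastic). It lies under the centre of one of the two guard windows (which of the two varies). Lever up: about 137 mm above the bench, 13 mm below the guard's top face; fully down: about 112 mm above the bench, 38 mm below the guard's top face. The point's axes are the guard's axes tipped by the lever's swing.
- red_pad (a point): Centre of the top face of the red lever's square press pad (38 x 38 mm, 12 mm thick, red plastic). It lies under the centre of one of the two guard windows (which of the two varies). Lever up: about 137 mm above the bench, 13 mm below the guard's top face; fully down: about 112 mm above the bench, 38 mm below the guard's top face. The point's axes are the guard's axes tipped by the lever's swing.
- blue_lever (a joint): Swing of the blue lever in rad: 0 fully up, 0.32 fully down against its stop; starts at 0 to 0.06. The lever is a steel arm hinged under the guard 79 mm behind its pad (on the guard's +x side); the pad sinks 25 mm over the full swing. It is stiff (about 5 N at the pad) and stays where it is left. It is the supply shut-off.
- red_lever (a joint): Swing of the red lever in rad: 0 fully up, 0.32 fully down against its stop; starts at 0 to 0.06. The lever is a steel arm hinged under the guard 79 mm behind its pad (on the guard's +x side); the pad sinks 25 mm over the full swing. It is stiff (about 5 N at the pad) and stays where it is left. It is the vent; the needle of the gauge beside the guard follows it.
- gauge: Fixed pressure gauge, dial face up (72 mm across, 103 mm high), on an 80 x 70 mm brass block on the bench, 180 mm to the left (+y) of the guard's origin. Origin: centre of its underside.
- union: Loose brass pipe ring, 38 mm across, 30 mm high, on the bench just in front of the guard. Origin: centre of its underside. A bystander.
- brush: Loose hand brush lying on the bench, at the near right. Origin: under its middle. A bystander.
- scraper: Loose scraper (spatula) lying on the bench, at the near left. Origin: under its middle. A bystander.
- spray_can: Loose spray can, blue and white with red cap, 66 mm across, 200 mm high, on the left, beyond the red tin. Origin: centre of its underside. A bystander.
- red_tin: Loose red tin, 60 mm across, 90 mm high, on the left. Origin: centre of its underside. A bystander.
- mug: Loose white mug, 80 mm across, 90 mm high, on the right, beyond the spool. Origin: centre of its underside. A bystander.
- twine_spool: Loose brown wooden spool, 60 mm across, 72 mm high, on the right. Origin: centre of its underside. A bystander.

How it is judged (in metres and radians):
On the way, in this order (a step that is already met when the one before it is completed fails the run):
1. the blue supply lever is fully down while the red one is still up (value of joint blue_lever above 0.28 rad and value of joint red_lever below 0.1 rad), for 0.2 s.
2. the red vent lever is fully down too (value of joint each of blue_lever, red_lever above 0.28 rad), for 0.2 s.
At the end, for the whole second after the job is handed in: Both levers stay down, each swung beyond 0.28 rad of 0.32 (pad within 3 mm of its stop), and the loose things are at rest (all of step 2 and linear speed of each of union, brush, scraper, spray_can, red_tin, mug, twine_spool below 0.02 m/s); the robot touches nothing.
It fails at once if the yellow guard is touched (more than 0.5 N) (contact force between any of the fingers, the arm and guard above 0.5 N).
It fails at once if a bystander is lifted, carried or pushed more than 20 mm from its place (distance of any of union, brush, scraper, spray_can, red_tin, mug, twine_spool from where it was at the start of the episode above 0.02 m).
It also fails if it takes over 45 s, if anything falls off the work surface, if the arm or the gripper's body presses on something with over 40 N, if the wrist force passes 120 N, or if a joint passes its speed limit or range.

ROBOT

A 6-joint arm with a two-finger parallel gripper is mounted at the origin on the work surface. World frame = base frame: x ahead of the robot, y to its left, z up, the work surface at z = 0. Lengths are in mm, angles in degrees, forces in N, time in s.
With the tool pointing down it reaches from about 300 to 850 mm from the base axis. Payload 4.2 kg.
Tool frame: the origin (TCP) lies at the very end of the fingers, on their centre line; the grasp point (between the pads) lies 19 mm behind it (env.grip_depth is the distance from the TCP to the grasp point, in mm); y points along the fingers, z is the direction in which the jaws open and shut, and the axes are right-handed (so a half turn about y gives the same grasp; the last joint's range is limited). The gripper opens to 91 mm and grips with 3 to 60 N. Pads are 32 mm wide; open, the fingers measure 118 mm over their backs; the gripper's body (76 mm by 178 mm) begins 60 mm behind the grasp point.
Start: joints at [-1.146, 18.312, 89.639, -0, 72.044, -1.146], TCP at [575.016, 0, 213.976] pointing down, gripper open.
Joint ranges: [-177.97, 177.97], [-48.28, 115.42], [12.27, 149.76], [-77.06, 257.06], [2.81, 150.46], [-146.56, 146.56]. Speed limits (degrees/s): [147.25, 147.25, 180, 180, 180, 180].

INTERFACE

Orientations are given as [roll, pitch, yaw] about the fixed x, y, z axes, in that order (R = Rz(yaw) Ry(pitch) Rx(roll)).
In Python, from workcell import state, imaging, job, env gives the robot as it stands.
- The arm moves only by the shell command python3 -m pendant 'ROWS' [FORCE]. ROWS is JSON, a list of rows, each an object with "delta_pos": the shift along the tool's x, y, z in cm, a list of three; "twist": the turn, a rotation vector about the tool's x, y, z in degrees, a list of three; "grip": the opening in per cent of the stroke, from 0 (shut) to 100 (fully open). In form: [{"delta_pos": [tx, ty, tz], "twist": [wx, wy, wz], "grip": grip}, ...]. A call has exactly 5 rows; each row is the pose to reach, as a shift and turn from the pose commanded when the call began, along the tool's axes at that moment; what a row does not reach only later rows make up. A row lasts 1/10 s, in which the tool goes at most 50 mm and 8.59 degrees, less where a joint would pass 70% of its speed; a pose out of reach is approached as far as the arm can. A call with a gripper value outside its range is refused whole. The fingers move at their own pace and stop on an object; FORCE is the grip in N (left out, the last holds). Time passes only in rows, so rows that repeat a pose let the fingers close, or fill a call up. It gives the time, the measured TCP pose, the force and the opening at its end, in the units of the state.
- state(): the state, without advancing time (a new reading comes with each control period).
- imaging.grab_frame(name): name is "scene" or "side" or "wrist"; returns (picture, depth): 400x640x3 uint8, red, green, blue; 400x640 float32, mm along the optical axis (not along the pixel's ray), 0 where there is no reading.
- imaging.camera_info(name): a dict with "fx", "fy", "cx", "cy" (pixels), "R" (3x3) and "t" (3): a world point X has camera coordinates R X + t. Camera axes: x right, y down, z forward; pixel columns grow to the right and rows downward; lengths in mm; the calibration is good to about 2 mm. A picture is of the moment at which its call begins: read the wrist's pose just before it. camera_info takes no time and is no camera call; for the wrist camera it gives the pose at the moment of the call.
- job.job_done(): hands the job in, once; it reports no verdict.
The state is a dict: "time_s": time; "qpos": joint angles; "qvel": joint speeds; "effort": joint torques, N m; "ee_pos": TCP position; "ee_rot": TCP orientation; "force": force on the tool from outside, world axes, zero at the start; "torque": the same for the moment, N m; "gripper_width": finger opening in mm.
Only numpy, scipy, OpenCV 4.12 (cv2) and the standard library are available. Lean on these libraries where they do the work, as an engineer would, in place of code of your own. Each camera call takes 0.05 s, during which the arm holds its last target.

## Working session

There is one attempt and no reset: what is moved stays moved. The work goes in short steps, Python scripts to look and compute and a shell command to move; the robot and the scene stay as the last step left them, time stands still between calls to the robot, and variables do not carry over. Pictures are saved under pics/ and viewed, and the job is handed in when it is done.

```bash
mkdir -p pics; ls; python3 - <<'E'
from workcell import state, imaging, job, env
import cv2, numpy as np
s=state(); print(s)
for n in ("scene","side","wrist"):
    c=imaging.camera_info(n)
    p,d=imaging.grab_frame(n)
    cv2.imwrite(f"pics/{n}0.png",p[:,:,::-1]); np.savez(f"{n}0.npz",p=p,d=d,**{k:np.array(c[k]) for k in("fx","fy","cx","cy","R","t")})
    print(n,-np.array(c["R"]).T@np.array(c["t"]),c["fx"])
E
```

```text
pics
{'time_s': 0.0, 'qpos': array([-1.14680399e+00,  1.83519850e+01,  8.97073035e+01, -9.08818160e-04,
        7.20459671e+01, -1.14598029e+00]), 'qvel': array([ 0.05160201,  0.02595888,  0.04276477, -0.0694403 , -0.06155443,
        0.11149019]), 'effort': array([-5.01459035e-04, -4.12465632e+01, -2.31973493e+01,  7.28826877e-02,
        4.58198413e-02, -1.41870069e-04]), 'ee_pos': array([ 5.74473823e+02, -2.68178001e-03,  2.13110781e+02]), 'ee_rot': array([-9.01052519e+01,  1.24121701e-03, -9.00005439e+01]), 'force': array([ 0.68039351, -0.56143577,  0.05226997]), 'torque': array([-0.02406755, -0.05645475,  0.02056806]), 'gripper_width': 91.67609659341345}
scene [1122.60897831  526.39034261  829.52309205] 430.2309723853437
side [ 322.24829526  853.02528804 1129.55345162] 520.7432831693226
wrist [575.45471264  76.59978665 384.20025047] 291.39610633166404
```

View pics/scene0.png

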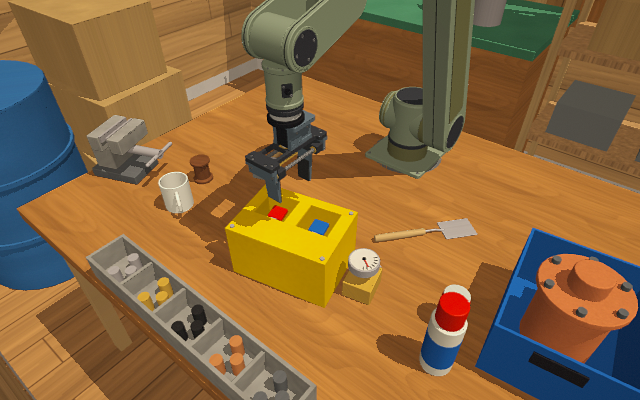

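View pics/side0.png

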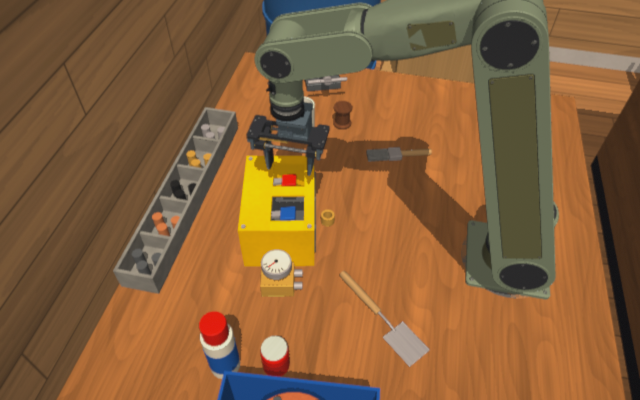

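View pics/wrist0.png

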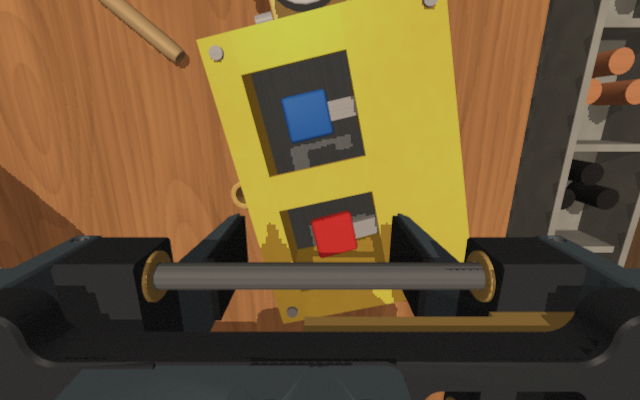

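The blue pad is in the left window (wrist px ~308,115) and the red pad in the right one (~335,233). The guard is slightly yawed. Next I'll measure both.

```bash
cat > h.py <<'E'
import numpy as np, cv2
def load(f): return dict(np.load(f))
def ray(c,u,v,z):
    d=c["R"].T@np.array([(u-c["cx"])/c["fx"],(v-c["cy"])/c["fy"],1.]); o=-c["R"].T@c["t"]
    return o+d*(z-o[2])/d[2]
def cloud(c):
    v,u=np.mgrid[0:400,0:640]; d=c["d"]
    P=np.stack([(u-c["cx"])/c["fx"]*d,(v-c["cy"])/c["fy"]*d,d],-1)
    return (P-c["t"])@c["R"]
def masks(p):
    h=cv2.cvtColor(p,cv2.COLOR_RGB2HSV); H,S,V=h[...,0],h[...,1],h[...,2]
    return dict(blue=(H>100)&(H<120)&(S>140)&(V>60),red=((H<5)|(H>174))&(S>180)&(V>90),yel=(H>22)&(H<32)&(S>180)&(V>80))
E
python3 - <<'E'
from h import *
for n in("wrist","side","scene"):
    c=load(n+"0.npz"); X=cloud(c); m=masks(c["p"])
    print(n)
    near=(c["d"]>0)&(X[...,0]>430)&(X[...,0]<800)&(abs(X[...,1])<250)
    top=m["yel"]&near&(abs(X[...,2]-150)<6)
    P=X[top]; print(" top",len(P),P[:,2].mean(),P[:,2].std(),P.min(0),P.max(0))
    r=cv2.minAreaRect(P[:,:2].astype(np.float32)); print(" rect",r)
    for k in("blue","red"):
        q=m[k]&near&(X[...,2]>100)&(X[...,2]<148); P=X[q]
        print(" ",k,len(P),P.mean(0),P[:,2].min(),P[:,2].max(),cv2.minAreaRect(P[:,:2].astype(np.float32)))
c=load("wrist0.npz")
for nm,L in dict(L=[(243,75),(347,50),(366,157),(271,177)],R=[(281,210),(373,192)],screws=[(216,53),(430,0),(292,312)]).items():
    print(nm,[ray(c,*q,150)[:2].round(1) for q in L])
E
```

```text
wrist
 top 102 149.01967549333978 1.7562210540405845 [517.36925676 -89.67552191 144.39247016] [657.52592563 150.43120967 151.92566929]
 rect ((578.7058715820312, 36.85381317138672), (241.217041015625, 135.1446990966797), 84.5004653930664)
  blue 2022 [565.80275781  75.17273928 132.6521604 ] 128.2103861956073 136.11038748896908 ((565.9693603515625, 74.814697265625), (37.194332122802734, 37.646148681640625), 12.632953643798828)
  red 1521 [589.66616481 -30.0186565  134.3015027 ] 126.00995346121718 138.16755208234486 ((590.1162719726562, -31.412059783935547), (37.05281066894531, 37.56792449951172), 13.553018569946289)
side
 top 3030 148.251391351454 1.8657694570779226 [487.53283832 -91.74863907 144.04760276] [713.70388772 167.96275582 155.20061966]
 rect ((601.6050415039062, 27.685157775878906), (178.3519287109375, 254.29098510742188), 12.676401138305664)
  blue 177 [563.5692283   78.0232969  130.34755328] 125.53373039559678 138.11414822346467 ((563.7360229492188, 76.39710998535156), (37.074886322021484, 40.39728546142578), 14.706999778747559)
  red 129 [587.96126655 -29.20807185 132.25
[... 292 characters left out ...]
0.7454833984375, 25.42339324951172), (183.9071502685547, 252.10162353515625), 12.789597511291504)
  blue 198 [566.562722    76.16811982 131.61933941] 125.84959464676689 137.71856415145388 ((566.4276733398438, 75.46208190917969), (35.47319412231445, 36.65018081665039), 11.766972541809082)
  red 183 [591.23073479 -21.41642075 132.31996653] 101.34486399206021 138.44547087470374 ((575.2246704101562, 83.696044921875), (36.514747619628906, 270.82159423828125), 8.099068641662598)
L [array([518.9, 104.5]), array([596.2, 121.5]), array([613.6,  43.1]), array([536.5,  26.7])]
R [array([543.7,  -1.8]), array([620.8,  14. ])]
screws [array([500.2, 119.5]), array([653.6, 153.4]), array([ 550.6, -102.9])]
```

Estimates from the three views agree:

| Item | Estimate |
|---|---|
| Guard yaw | ≈12.5° |
| Blue pad | ≈(566, 75) |
| Red pad | ≈(590, −31) |
| Left window centre | ≈(566, 74) |

In the start pose, tool x is −Y, tool y is down and tool z is +X. I'll shut the jaws, turn −12.5° about tool y, and go above the blue pad about 6 mm forward of its centre, because the pad tips as it sinks.

```bash
python3 -m pendant '[{"delta_pos":[-2,0,-0.4],"twist":[0,-4,0],"grip":0},{"delta_pos":[-4,0,-0.8],"twist":[0,-8,0],"grip":0},{"delta_pos":[-6,0,-1.2],"twist":[0,-12.5,0],"grip":0},{"delta_pos":[-7.4,0,-1.5],"twist":[0,-12.5,0],"grip":0},{"delta_pos":[-7.4,0,-1.5],"twist":[0,-12.5,0],"grip":0}]'
python3 -m pendant '[{"delta_pos":[0,0,0],"twist":[0,0,0],"grip":0},{"delta_pos":[0,0,0],"twist":[0,0,0],"grip":0},{"delta_pos":[0,0,0],"twist":[0,0,0],"grip":0},{"delta_pos":[0,0,0],"twist":[0,0,0],"grip":0},{"delta_pos":[0,0,0],"twist":[0,0,0],"grip":0}]'
python3 - <<'E'
from workcell import imaging
from h import *
for n in("wrist","side"):
    i=imaging.camera_info(n); p,d=imaging.grab_frame(n); cv2.imwrite(f"pics/{n}1.png",p[:,:,::-1])
    c={k:np.array(i[k]) for k in i}; c["d"]=d; X=cloud(c); m=masks(p)
    for k in("blue","red"):
        q=m[k]&(d>0)&(X[...,2]>100)&(X[...,2]<148)&(X[...,0]>500)&(X[...,0]<650)&(abs(X[...,1])<120)
        if q.sum()>50: P=X[q]; print(n,k,len(P),P.mean(0),cv2.minAreaRect(P[:,:2].astype(np.float32)))
E
```

```text
time_s: 0.65
ee_pos: [559.6, 75.3, 213.8]
ee_rot: [-90.0, 0.0, -77.5]
force: [0.1, 0.5, -0.3]
gripper_width: 53.8
time_s: 1.15
ee_pos: [560.1, 73.6, 214.0]
ee_rot: [-90.0, -0.0, -77.5]
force: [0.4, -0.6, -1.1]
gripper_width: 14.1
wrist blue 1551 [564.49706211  77.28786403 132.62385446] ((565.3383178710938, 75.35188293457031), (37.59115219116211, 38.096012115478516), 14.033523559570312)
wrist red 684 [583.93957902 -27.96308226 135.12007904] ((584.3551635742188, -28.669456481933594), (26.31892204284668, 29.93400001525879), 12.083492279052734)
side blue 180 [563.23181457  78.25083663 130.64092978] ((563.3904418945312, 77.78550720214844), (37.12342834472656, 39.6843376159668), 14.627399444580078)
```

```bash
python3 -m pendant '[{"delta_pos":[0,1,0],"twist":[0,0,0],"grip":0},{"delta_pos":[0,2,0],"twist":[0,0,0],"grip":0},{"delta_pos":[0,3,0],"twist":[0,0,0],"grip":0},{"delta_pos":[0,4,0],"twist":[0,0,0],"grip":0},{"delta_pos":[0,4,0],"twist":[0,0,0],"grip":0}]'
python3 - <<'E'
from workcell import imaging
from h import *
for n in("wrist","side"):
    p,d=imaging.grab_frame(n); cv2.imwrite(f"pics/{n}2.png",p[:,:,::-1])
E
```

```text
time_s: 1.75
ee_pos: [558.8, 73.9, 171.8]
ee_rot: [-90.2, 0.0, -77.5]
force: [0.2, -0.3, 0.1]
gripper_width: 0.4
```

View pics/wrist2.png

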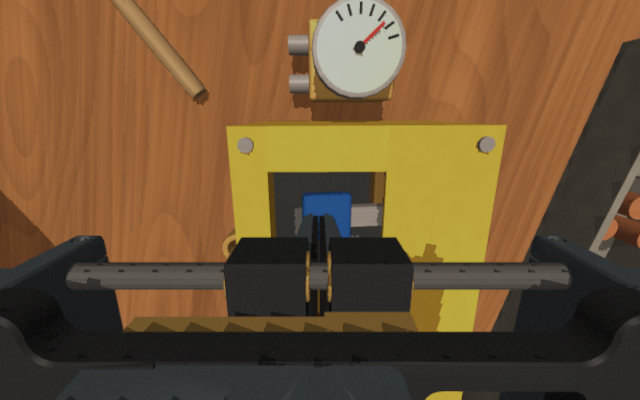

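View pics/side2.png

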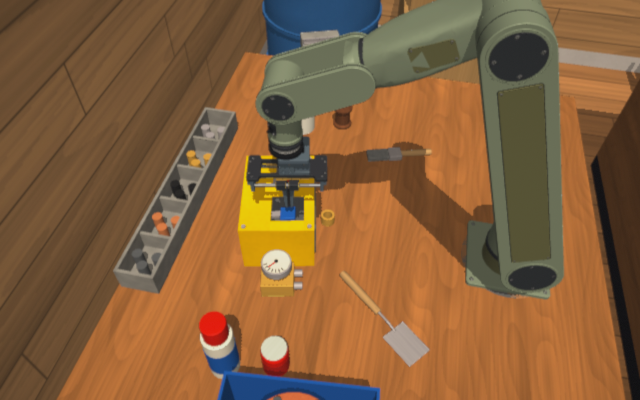

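The guard's edges are square to the picture, and the fingertips (~320,220) sit over the blue pad, inside the window (columns 268–385). The gauge needle shows at (370,35). I'll descend to just above the pad, then press.

```bash
python3 -m pendant '[{"delta_pos":[0,0.7,0],"twist":[0,0,0],"grip":0},{"delta_pos":[0,1.4,0],"twist":[0,0,0],"grip":0},{"delta_pos":[0,2.1,0],"twist":[0,0,0],"grip":0},{"delta_pos":[0,2.8,0],"twist":[0,0,0],"grip":0},{"delta_pos":[0,3.5,0],"twist":[0,0,0],"grip":0}]'
python3 -m pendant '[{"delta_pos":[0,0.4,0],"twist":[0,0,0],"grip":0},{"delta_pos":[0,0.8,0],"twist":[0,0,0],"grip":0},{"delta_pos":[0,1.2,0],"twist":[0,0,0],"grip":0},{"delta_pos":[0,1.6,0],"twist":[0,0,0],"grip":0},{"delta_pos":[0,2.0,0],"twist":[0,0,0],"grip":0}]'
```

```text
time_s: 2.35
ee_pos: [559.9, 74.0, 138.2]
ee_rot: [-90.0, 0.0, -77.5]
force: [-0.8, -0.4, 1.0]
gripper_width: 0.4
time_s: 2.85
ee_pos: [559.5, 73.9, 118.9]
ee_rot: [-90.0, -0.0, -77.5]
force: [-3.5, -0.8, 4.4]
gripper_width: 0.4
```

```bash
python3 -m pendant '[{"delta_pos":[0,0.2,0],"twist":[0,0,0],"grip":0},{"delta_pos":[0,0.3,0],"twist":[0,0,0],"grip":0},{"delta_pos":[0,0.4,0],"twist":[0,0,0],"grip":0},{"delta_pos":[0,0.5,0],"twist":[0,0,0],"grip":0},{"delta_pos":[0,0.5,0],"twist":[0,0,0],"grip":0}]'
```

```text
time_s: 3.35
ee_pos: [560.2, 74.0, 113.8]
ee_rot: [-90.0, -0.0, -77.5]
force: [-1.8, -0.4, 1.9]
gripper_width: 0.4
```

```bash
python3 -m pendant '[{"delta_pos":[0,0.05,0],"twist":[0,0,0],"grip":0},{"delta_pos":[0,0.1,0],"twist":[0,0,0],"grip":0},{"delta_pos":[0,0.15,0],"twist":[0,0,0],"grip":0},{"delta_pos":[0,0.2,0],"twist":[0,0,0],"grip":0},{"delta_pos":[0,0.25,0],"twist":[0,0,0],"grip":0}]'
```

```text
time_s: 3.85
ee_pos: [560.5, 74.1, 111.7]
ee_rot: [-89.9, -0.0, -77.5]
force: [-1.2, -0.3, 3.8]
gripper_width: 0.3
```

```bash
python3 -m pendant '[{"delta_pos":[0,0.1,0],"twist":[0,0,0],"grip":0},{"delta_pos":[0,0.2,0],"twist":[0,0,0],"grip":0},{"delta_pos":[0,0.3,0],"twist":[0,0,0],"grip":0},{"delta_pos":[0,0.3,0],"twist":[0,0,0],"grip":0},{"delta_pos":[0,0.3,0],"twist":[0,0,0],"grip":0}]'
```

```text
time_s: 4.35
ee_pos: [560.7, 74.1, 111.2]
ee_rot: [-89.8, -0.0, -77.5]
force: [-5.9, -0.2, 19.2]
gripper_width: 0.0
```

The force rose to 19 N with the TCP held at z=111, so the blue lever is on its stop. I'll lift straight out and check.

```bash
python3 -m pendant '[{"delta_pos":[0,-1,0],"twist":[0,0,0],"grip":0},{"delta_pos":[0,-2.5,0],"twist":[0,0,0],"grip":0},{"delta_pos":[0,-4,0],"twist":[0,0,0],"grip":0},{"delta_pos":[0,-6,0],"twist":[0,0,0],"grip":0},{"delta_pos":[0,-8,0],"twist":[0,0,0],"grip":0}]'
python3 -m pendant '[{"delta_pos":[2,0,0],"twist":[0,0,0],"grip":0},{"delta_pos":[5,0,0],"twist":[0,0,0],"grip":0},{"delta_pos":[8,0,0],"twist":[0,0,0],"grip":0},{"delta_pos":[10.9,0,0.1],"twist":[0,0,0],"grip":0},{"delta_pos":[10.9,0,0.1],"twist":[0,0,0],"grip":0}]'
python3 - <<'E'
from workcell import imaging,state
from h import *
print(state()["ee_pos"])
for n in("wrist","side","scene"):
    i=imaging.camera_info(n); p,d=imaging.grab_frame(n); cv2.imwrite(f"pics/{n}3.png",p[:,:,::-1])
    c={k:np.array(i[k]) for k in i}; c["d"]=d; X=cloud(c); m=masks(p)
    for k in("blue","red"):
        q=m[k]&(d>0)&(X[...,2]>90)&(X[...,2]<148)&(X[...,0]>500)&(X[...,0]<650)&(abs(X[...,1])<120)
        if q.sum()>50: P=X[q]; print(n,k,len(P),P.mean(0),cv2.minAreaRect(P[:,:2].astype(np.float32)))
E
```

```text
time_s: 4.85
ee_pos: [560.4, 74.0, 188.7]
ee_rot: [-90.0, -0.0, -77.5]
force: [0.2, 0.1, 0.1]
gripper_width: 0.3
time_s: 5.35
ee_pos: [585.9, -35.2, 188.0]
ee_rot: [-89.9, -0.1, -77.7]
force: [0.5, 0.4, 1.0]
gripper_width: 0.4
[585.8542331  -35.21638753 187.97482678]
wrist blue 2360 [565.69289171  74.75813268 111.09391033] ((565.7460327148438, 74.69049072265625), (37.04729080200195, 37.49492645263672), 12.27800464630127)
wrist red 1514 [589.81369841 -26.04126341 134.12539562] ((589.6935424804688, -31.541093826293945), (37.50884246826172, 37.17216110229492), 12.078378677368164)
side blue 98 [565.23936237  70.03520801 109.08676203] ((565.052734375, 68.81051635742188), (34.900333404541016, 26.305116653442383), 17.338584899902344)
side red 127 [588.11222154 -28.8389882  132.72244076] ((588.4224243164062, -29.14613914489746), (34.1099739074707, 39.073402404785156), 13.53493881225586)
scene blue 83 [558.96298057  73.9745682  109.638912  ] ((559.5711059570312, 73.01690673828125), (22.828739166259766, 35.85784149169922), 13.241863250732422)
scene red 178 [591.91396391 -30.80916322 133.25757319] ((590.98486328125, -32.60740280151367), (37.61122131347656, 37.41413879394531), 11.189277648925781)
```

View pics/wrist3.png

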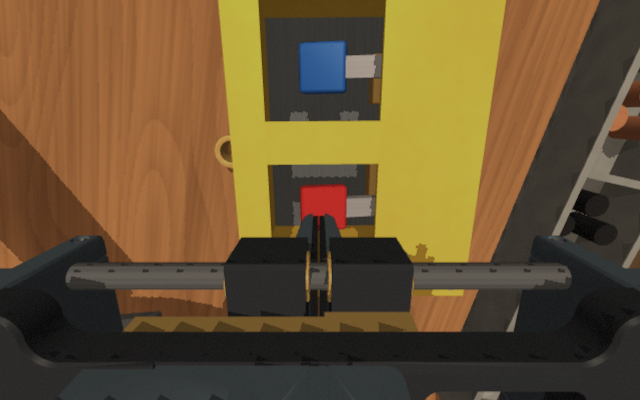

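View pics/scene3.png

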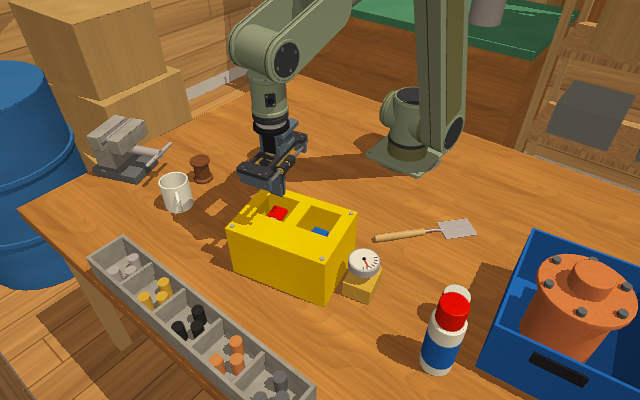

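The blue pad (323,67) now measures z≈111, so it's down. The red pad (323,205) is still up and the fingers are centred over its window. I'll descend and press red the same way.

```bash
python3 -m pendant '[{"delta_pos":[0,0.5,0],"twist":[0,0,0],"grip":0},{"delta_pos":[0,1.2,0],"twist":[0,0,0],"grip":0},{"delta_pos":[0,2,0],"twist":[0,0,0],"grip":0},{"delta_pos":[0,2.5,0],"twist":[0,0,0],"grip":0},{"delta_pos":[0,2.5,0],"twist":[0,0,0],"grip":0}]'
python3 -m pendant '[{"delta_pos":[0,0.5,0],"twist":[0,0,0],"grip":0},{"delta_pos":[0,1,0],"twist":[0,0,0],"grip":0},{"delta_pos":[0,1.5,0],"twist":[0,0,0],"grip":0},{"delta_pos":[0,2,0],"twist":[0,0,0],"grip":0},{"delta_pos":[0,2.5,0],"twist":[0,0,0],"grip":0}]'
python3 -m pendant '[{"delta_pos":[0,0.4,0],"twist":[0,0,0],"grip":0},{"delta_pos":[0,0.8,0],"twist":[0,0,0],"grip":0},{"delta_pos":[0,1.2,0],"twist":[0,0,0],"grip":0},{"delta_pos":[0,1.6,0],"twist":[0,0,0],"grip":0},{"delta_pos":[0,2.0,0],"twist":[0,0,0],"grip":0}]'
```

```text
time_s: 6.0
ee_pos: [583.8, -31.9, 162.2]
ee_rot: [-90.1, 0.0, -77.5]
force: [0.9, 0.6, -0.4]
gripper_width: 0.4
time_s: 6.5
ee_pos: [584.6, -32.3, 138.0]
ee_rot: [-90.0, 0.0, -77.5]
force: [0.4, -1.2, 0.6]
gripper_width: 0.6
time_s: 7.0
ee_pos: [584.1, -32.3, 118.3]
ee_rot: [-90.0, -0.0, -77.5]
force: [-2.9, -1.2, 4.7]
gripper_width: 0.0
```

```bash
python3 -m pendant '[{"delta_pos":[0,0.2,0],"twist":[0,0,0],"grip":0},{"delta_pos":[0,0.4,0],"twist":[0,0,0],"grip":0},{"delta_pos":[0,0.6,0],"twist":[0,0,0],"grip":0},{"delta_pos":[0,0.8,0],"twist":[0,0,0],"grip":0},{"delta_pos":[0,1.0,0],"twist":[0,0,0],"grip":0}]'
python3 -m pendant '[{"delta_pos":[0,0,0],"twist":[0,0,0],"grip":0},{"delta_pos":[0,0,0],"twist":[0,0,0],"grip":0},{"delta_pos":[0,0,0],"twist":[0,0,0],"grip":0},{"delta_pos":[0,0,0],"twist":[0,0,0],"grip":0},{"delta_pos":[0,0,0],"twist":[0,0,0],"grip":0}]'
```

```text
time_s: 7.5
ee_pos: [584.5, -32.3, 111.0]
ee_rot: [-90.0, -0.0, -77.5]
force: [-11.2, -1.2, 28.4]
gripper_width: 0.4
time_s: 8.0
ee_pos: [584.4, -32.3, 111.1]
ee_rot: [-89.9, -0.0, -77.5]
force: [-8.2, -1.4, 18.9]
gripper_width: 0.3
```

The red lever is on its stop as well (19 N at z=111). I'll lift out and check both.

```bash
python3 -m pendant '[{"delta_pos":[0,-1,0],"twist":[0,0,0],"grip":0},{"delta_pos":[0,-2.5,0],"twist":[0,0,0],"grip":0},{"delta_pos":[0,-4,0],"twist":[0,0,0],"grip":0},{"delta_pos":[0,-6,0],"twist":[0,0,0],"grip":0},{"delta_pos":[0,-9,0],"twist":[0,0,0],"grip":0}]'
python3 -m pendant '[{"delta_pos":[0,-2,0],"twist":[0,0,0],"grip":0},{"delta_pos":[1,-2,0],"twist":[0,0,0],"grip":0},{"delta_pos":[2,-2,0],"twist":[0,0,0],"grip":0},{"delta_pos":[2,-2,0],"twist":[0,0,0],"grip":0},{"delta_pos":[2,-2,0],"twist":[0,0,0],"grip":0}]'
python3 - <<'E'
from workcell import imaging,state
from h import *
print(state()["ee_pos"])
for n in("wrist","side","scene"):
    i=imaging.camera_info(n); p,d=imaging.grab_frame(n); cv2.imwrite(f"pics/{n}4.png",p[:,:,::-1])
    c={k:np.array(i[k]) for k in i}; c["d"]=d; X=cloud(c); m=masks(p)
    for k in("blue","red"):
        q=m[k]&(d>0)&(X[...,2]>90)&(X[...,2]<148)&(X[...,0]>500)&(X[...,0]<650)&(abs(X[...,1])<120)
        if q.sum()>50: P=X[q]; print(n,k,len(P),P.mean(0),cv2.minAreaRect(P[:,:2].astype(np.float32)))
E
```

```text
time_s: 8.5
ee_pos: [584.9, -31.8, 197.7]
ee_rot: [-90.0, 0.1, -77.5]
force: [0.4, -0.2, -0.4]
gripper_width: 0.7
time_s: 9.0
ee_pos: [588.4, -52.1, 216.8]
ee_rot: [-90.1, 0.1, -77.6]
force: [-0.2, 0.6, 0.1]
gripper_width: 0.7
[588.44265871 -52.12432445 216.82216232]
wrist blue 1943 [565.55887608  74.19104949 110.96114768] ((565.94287109375, 74.56397247314453), (37.406455993652344, 37.28372573852539), 12.798233985900879)
wrist red 1422 [589.68602624 -31.31574519 111.11263105] ((589.9796142578125, -32.259971618652344), (36.73981857299805, 38.061893463134766), 11.968233108520508)
side blue 98 [565.6350711   70.05229891 109.00978023] ((565.021240234375, 69.18372344970703), (34.85482406616211, 28.586883544921875), 16.151103973388672)
scene blue 83 [558.80370384  73.85038538 109.43743635] ((557.6214599609375, 72.87175750732422), (22.054933547973633, 36.603153228759766), 14.426541328430176)
scene red 55 [584.15173092 -35.81424349 109.96092208] ((583.7957153320312, -34.992767333984375), (19.693418502807617, 29.039649963378906), 8.892924308776855)
```

View pics/wrist4.png

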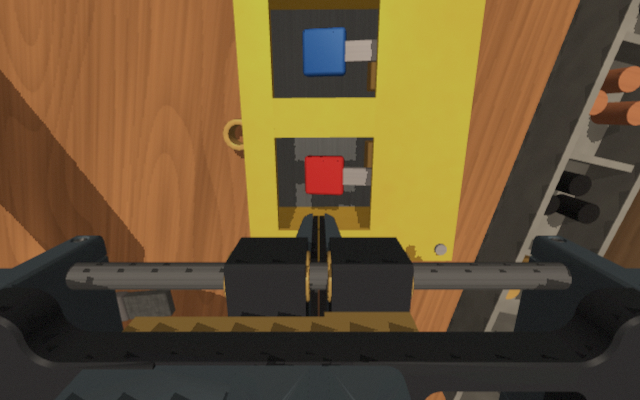

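View pics/side4.png

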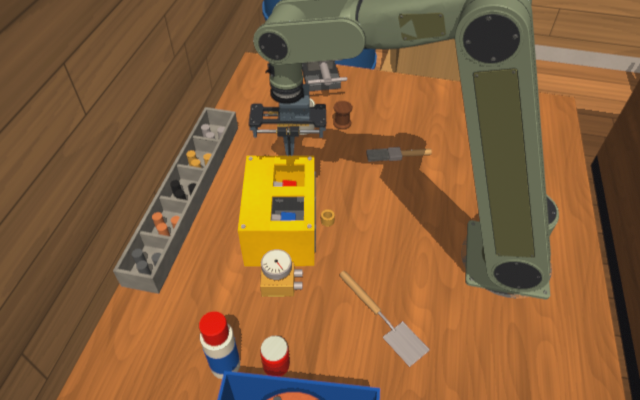

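Both pads (wrist px 325,52 and 325,175) are down at z≈111. The gauge needle has swung over (side px ~279,265), the bystanders are in place, and the arm is clear of everything.

```bash
python3 -c "
from workcell import job; print(job.job_done())"
```

```text
the job is handed in; nothing more can be done
None
```

I pressed the blue supply lever fully down first, then the red vent lever, through the guard windows with the jaws shut. The job was handed in at about 9 s, and no verdict was reported.

- **Levers:** each press ended on a hard stop, with the TCP held at z≈111 mm and about 19 N on the tool. Red peaked at 28 N on arrival. After I lifted out, the wrist camera put both pads at z≈111 mm, down from 133–134 mm. The partial views from the other cameras gave 109–110 mm, which agrees within calibration. When blue was down, red still measured about 134 mm, so the order was right.
- **Gauge:** the needle had swung over in the final side picture.
- **Guard:** tool forces outside the presses stayed near the noise level (about 1 N), and the fingers looked well inside both windows, so I saw no sign of contact. That noise is above the 0.5 N limit, so the force reading alone does not rule out a light touch.
- **Bystanders:** everything visible looked unmoved in the final pictures. I judged this by eye and did not measure it.
- **At hand-in:** the arm was about 65 mm above the guard and touching nothing.

No check failed.

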